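# Snap shut the two open lid clips of the top bento tier

## Robot

A 7-joint arm with a two-finger parallel gripper is mounted at the origin on the work surface. World frame = base frame: x ahead of the robot, y to its left, z up, the work surface at z = 0. Lengths are in mm, angles in rad, forces in N, time in s.
With the tool pointing down it reaches from about 400 to 875 mm from the base axis. Payload 4.4 kg.
Tool frame: the origin (TCP) lies where the fingers leave the gripper's body, on its centre line; the fingertips stand 73 mm ahead of it and the grasp point (between the pads) lies 54 mm ahead of it; z points along the fingers, y is the line along which they close (so a half turn about z gives the same grasp; the last joint's range is limited). The gripper opens to 85 mm and grips with 20 to 120 N. Pads are 22 mm wide; open, the fingers measure 114 mm over their backs; the gripper's body (76 mm by 85 mm) begins 54 mm behind the grasp point. The pads swing forward as they close: fully open they stand 13 mm farther back than shut.
Start: joints at [-1.196, 0.628, 0.038, 1.517, -0.027, 0.996, -0.02], TCP at [277.312, 587.89, 303.913] pointing down, gripper open.
Joint ranges: [-3.06, 3.06], [-0.37, 2.12], [-1.25, 1.32], [0.18, 2.47], [-1.1, 4.24], [0.23, 1.98], [-2.94, 2.94]. Speed limits (rad/s): [2.57, 2.57, 3.14, 3.14, 3.14, 3.14, 3.14].

## Interface

Orientations are given as [roll, pitch, yaw] about the fixed x, y, z axes, in that order (R = Rz(yaw) Ry(pitch) Rx(roll)).
In Python, from cell import ctrl gives the robot as it stands.
- The arm moves only by the tool send_rows, never from a script. Its argument "rows" is a list that holds one entry, the list of rows, each a list of 6 numbers: the shift along the tool's x, y, z in cm, then the turn, a rotation vector about the tool's x, y, z in rad. In form: [[[tx, ty, tz, wx, wy, wz], ...]]. A call has 1 to 10 rows; each row is the pose to reach, as a shift and turn from the pose commanded when the call began, along the tool's axes at that moment; what a row does not reach only later rows make up. A row lasts 1/10 s, in which the tool goes at most 50 mm and 8.59 degrees, less where a joint would pass 70% of its speed; a pose out of reach is approached as far as the arm can. A call with a gripper value outside its range is refused whole. "grip" is the closure in counts, from 0 (fully open) to 255 (shut), set as the call begins (left out, the last holds). The fingers move at their own pace and stop on an object; the grip force is fixed at half the most. Time passes only in rows, so rows that repeat a pose let the fingers close. It gives the time, the measured TCP pose, the force, the opening and the grip force at its end, in the units of the state.
- ctrl.read_state(): the state, without advancing time (a new reading comes with each control period).
- ctrl.get_image(name): name is "scene" or "top" or "wrist"; returns a dict with "pixels" (480x640x3 uint8, red, green, blue), "fx", "fy", "cx", "cy" (pixels), "extrinsics" (4x4, takes a point from camera to world coordinates); the wrist camera has in their place "mount" (4x4, takes a point from camera to tool coordinates, whose origin is the TCP and whose axes are the flange's). Camera axes: x right, y up, looking along -z (the intrinsics and any distortion apply to the point x, -y, -z); pixel columns grow to the right and rows downward; lengths in mm; the calibration is good to about 2 mm. The wrist camera is an equidistant fisheye: a pixel r from the principal point sees the ray r / f radians off the axis. A picture is of the moment at which its call begins: read the wrist's pose just before it. There is no depth.
- ctrl.finish_job(): hands the job in; it is judged then, once.
The state is a dict: "clock": time; "qpos": joint angles; "qd": joint speeds; "tau": joint torques, N m; "eef_pos": TCP position; "tool_rot": TCP orientation; "force": force on the tool from outside, world axes, zero at the start; "torque": the same for the moment, N m; "width": finger opening in mm; "gripper_force": force on a finger pad.
Only numpy, scipy, OpenCV 4.12 (cv2) and the standard library are available. Lean on these libraries where they do the work, as an engineer would, in place of code of your own. Each camera call takes 0.05 s, during which the arm holds its last target. There are 200 camera calls.

## Task

On the two-tier stack of glass bento containers, the locking clips at the two short ends of the top lid are still standing open. Push each one down past its centre with the fingertips so that it snaps shut against the container and the lid is locked. Nothing is to be picked up: leave the stack standing where it is, upright and tier on tier, and do not disturb the other things on the bar.

Things in the scene. Friction and masses are not known exactly. Their poses are not given: they have to be found in the camera images.
- top_tier: upper container of the two-tier stack: clear glass box, blue plastic lid, 182 (x) x 132 (y) x 65 mm high, 0.6 kg, loose on the lid of lower_tier inside a 3 mm high ridge. Origin: centre of its underside (62 mm above the bar); z up, x along its long side. A blue hinged clip on each side: the two on the long sides are shut, the two at the short ends (+x clip_a, -x clip_b) stand open
- clip_a_pivot (a point): middle of the pivot pin of clip_a on the +x end of top_tier (the end nearer the round white vent plug in the lid), 94 mm from its centre and 59 mm above its underside (about 121 mm above the bar); axes as top_tier, so outward is +x
- clip_b_pivot (a point): middle of the pivot pin of clip_b on the -x end of top_tier, likewise; axes as top_tier, so outward is -x
- clip_a (a joint): turn of clip_a about its level pivot pin, rad: 0 = standing open (sticking outward, 19 degrees above level), 0.33 = level, 1.9 = shut (hanging straight down along the container). Over-centre spring: past 0.95 it snaps shut by itself and stays, short of it it springs back open. Pushing it down takes about 2 N at the free edge, 5 N at 9 mm from the pin
- clip_b (a joint): the same for clip_b
- clip_a_tip (a point): middle of the free edge of clip_a, 30 mm from its pivot pin; moves with the clip. The clip is a plate 56 mm wide (along the pin) and 4 mm thick, with a lip raised 3 mm along the free edge on its outer (when open, upper) face
- clip_b_tip (a point): the same for clip_b
- lower_tier: lower container of the stack, same size and make, 0.62 kg, loose, all clips shut. Origin: centre of its underside, on the bar; z up, x along its long side
- single_tier: third container of the same make, standing alone on the bar, 182 x 132 x 65 mm (199 x 149 mm over the shut clips), all clips shut; leave alone. Origin: centre of its underside
- ramekin: pink ceramic ramekin, 72 mm across, 42 mm high, between the stack and the single container; leave alone. Origin: centre of its underside
- chopstick_rest: small wooden chopstick rest, 60 x 18 x 13 mm; leave alone. Origin: centre of its underside
- tray: clear acrylic tray 160 x 250 x 24 mm, set askew on the far side; leave alone. Origin: centre of its underside
- fork: steel fork, 195 mm long, lying in the tray; leave alone. Origin: on its underside near the middle
- mug: white mug, 82 mm across, 92 mm high; leave alone. Origin: centre of its underside
- soy_jar: amber glass jar with black cap, 48 mm across, 100 mm high; leave alone. Origin: centre of its underside
Things that resemble listed ones, but are neither listed nor needed, are in the scene too. Leave any green or yellow look-alike of the lower_tier alone.

How it is judged:
By the outcome, as a careful person would: the job done as asked, in the order asked, and still so for the second after the job is handed in, with the robot touching nothing.
It also fails if it takes over 38 s, if anything falls off the work surface, if the arm or the gripper's body presses on something with over 40 N, if the wrist force passes 120 N, or if a joint passes its speed limit or range.

## Working session

There is one attempt and no reset: what is moved stays moved. The work goes in short steps, Python scripts to look and compute and a tool call to move; the robot and the scene stay as the last step left them, time stands still between calls to the robot, and variables do not carry over. Pictures are saved under pics/ and viewed, at most 10 in all, crops included, and the job is handed in when it is done.

Besides the shell and the picture viewer there is one more tool, called as name(argument=value, ...), one argument or row to a line, values as JSON. send_rows: Moves the arm, as the interface text tells. Its arguments: {"type":"object","properties":{"rows":{"type":"array","items":{"type":"array","items":{"type":"array","items":{"type":"number"}}}},"grip":{"type":"number"}},"required":["rows"]}

```bash
mkdir -p pics; ls; python3 - <<'E'
from cell import ctrl
import cv2,numpy as np
s=ctrl.read_state();print(s)
for n in("scene","top"):
    d=ctrl.get_image(n);cv2.imwrite(f"pics/{n}0.png",d["pixels"][:,:,::-1])
    print(n,d["fx"],d["fy"],d["cx"],d["cy"],np.round(d["extrinsics"],3).tolist(),[k for k in d])
E
```

```text
pics
{'clock': 0.0, 'qpos': array([-1.19583325,  0.62931066,  0.03843639,  1.51835732, -0.02699841,
        0.99628624, -0.0200011 ]), 'qd': array([-6.06155978e-04,  7.78127379e-05, -1.15217599e-03, -1.17535551e-03,
        1.44065993e-03, -9.36374432e-07,  6.27278629e-04]), 'tau': array([ 2.30335982e-04, -5.63396788e+01,  1.22639302e+00, -1.93442470e+01,
        1.10144739e-02,  1.05545222e-02, -3.92044967e-06]), 'eef_pos': array([277.07497481, 587.45955442, 303.01525637]), 'tool_rot': array([-3.13974899e+00,  2.02746001e-05,  2.70083411e+00]), 'force': array([ 1.33509837, -0.20393756,  0.40562   ]), 'torque': array([ 0.02931213,  0.05876799, -0.04703461]), 'gripper_force': 0.0, 'width': 84.96042229162802}
scene 610.2181392624194 610.2181392624194 320.5064928945759 248.9652948202205 [[-0.675, -0.629, 0.386, 1107.811], [0.738, -0.584, 0.339, 536.202], [0.012, 0.513, 0.858, 1446.546], [0.0, 0.0, 0.0, 1.0]] ['pixels', 'fx', 'fy', 'cx', 'cy', 'extrinsics']
top 466.4296426069181 466.4296426069181 326.9716784016947 238.72923922741998 [[-0.028, 0.995, -0.091, 422.574], [-0.999, -0.025, 0.037, 17.07], [0.034, 0.092, 0.995, 1084.815], [0.0, 0.0, 0.0, 1.0]] ['pixels', 'fx', 'fy', 'cx', 'cy', 'extrinsics']
```

View pics/top0.png

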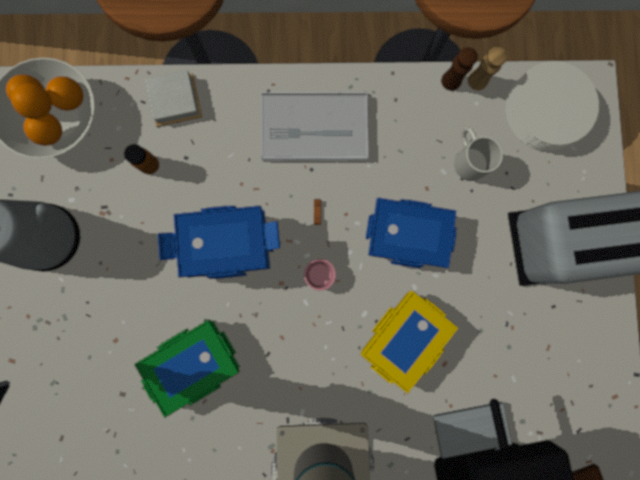

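View pics/scene0.png

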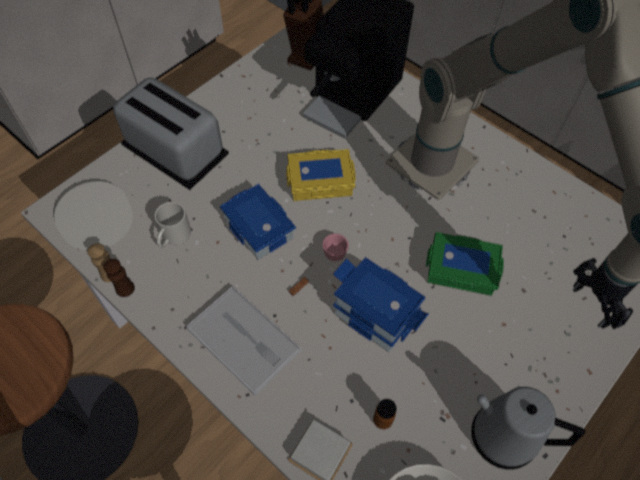

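The scene and top views show four containers:
- Blue stack, top view (222,241), with open clips at (167,246) and (272,236) and the vent plug at (197,243).
- Single blue container at (412,233), all clips shut.
- Green look-alike at (187,367).
- Yellow look-alike at (410,341).

The blue one at (222,241) fits: it is two tiers tall and has flaps sticking out at both short ends. I'll measure it and confirm in a crop.

```bash
cat > h.py <<'E'
import cv2,numpy as np
def ray(d,u,v,z):
    E=np.array(d["extrinsics"]);c=np.array([(u-d["cx"])/d["fx"],-(v-d["cy"])/d["fy"],-1])
    r=E[:3,:3]@c;o=E[:3,3];return o+r*(z-o[2])/r[2]
E
python3 - <<'E'
from cell import ctrl
import cv2,numpy as np
from h import *
for n,box in(("top",(140,190,300,300)),("scene",(310,240,450,370))):
    d=ctrl.get_image(n);im=d["pixels"][:,:,::-1].copy()
    x0,y0,x1,y1=box
    hsv=cv2.cvtColor(im,cv2.COLOR_BGR2HSV);m=cv2.inRange(hsv,(100,150,50),(125,255,255))
    mm=np.zeros_like(m);mm[y0:y1,x0:x1]=m[y0:y1,x0:x1]
    if n=="top":
        core=cv2.morphologyEx(mm,cv2.MORPH_OPEN,np.ones((45,45)))
        c=max(cv2.findContours(core,0,2)[0],key=cv2.contourArea);r=cv2.minAreaRect(c)
        print("lid px",r);P=np.array([ray(d,*p,127) for p in cv2.boxPoints(r)]);print(P.round(0).tolist(),"c",P.mean(0).round(1),np.linalg.norm(np.diff(P,axis=0),axis=1).round(0))
        side=mm.copy();side[:,176:268]=0
        for lab in cv2.findContours(side,0,2)[0]:
            if cv2.contourArea(lab)<60:continue
            q=cv2.minAreaRect(lab);print("clip",q);print([ray(d,*p,127).round(0)[:2].tolist() for p in cv2.boxPoints(q)])
        print("kettle edge",ray(d,78,237,60)[:2], "ram",ray(d,320,275,42)[:2])
    cv2.imwrite(f"pics/c_{n}.png",cv2.resize(im[y0:y1,x0:x1],None,fx=4,fy=4,interpolation=2))
    if n=="scene":
        for nm,p in(("plug",(395,306)),):print(nm,ray(d,*p,127))
    else:print("plug",ray(d,197,243,127))
E
```

```text
lid px ((235.0, 239.0), (60.0, 62.0), 90.0)
[[578.0, 233.0, 127.0], [575.0, 106.0, 127.0], [451.0, 108.0, 127.0], [455.0, 234.0, 127.0]] c [514.7 170.3 127. ] [127. 124. 126.]
clip ((167.34263610839844, 245.7969512939453), (24.4377384185791, 17.099292755126953), 85.91438293457031)
[[528.0, 327.0], [530.0, 292.0], [480.0, 289.0], [478.0, 323.0]]
clip ((273.0, 236.0), (28.0, 10.0), 90.0)
[[548.0, 103.0], [547.0, 82.0], [489.0, 83.0], [490.0, 103.0]]
kettle edge [533.5566688  519.44673444] ram [437.14742351  -3.40323229]
plug [508.04327826 247.6354163  127.        ]
plug [510.62754979 252.74101006 127.        ]
```

View pics/c_top.png

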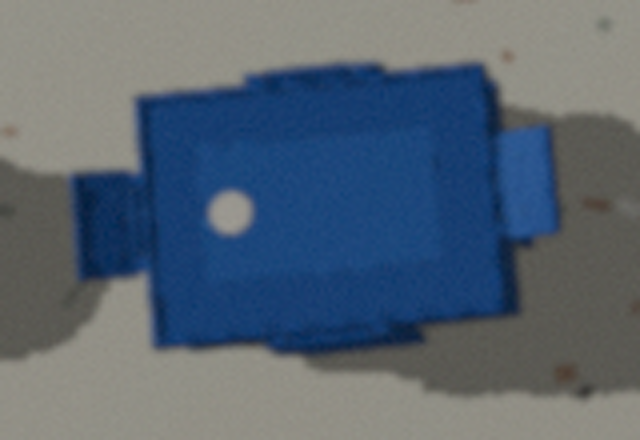

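View pics/c_scene.png

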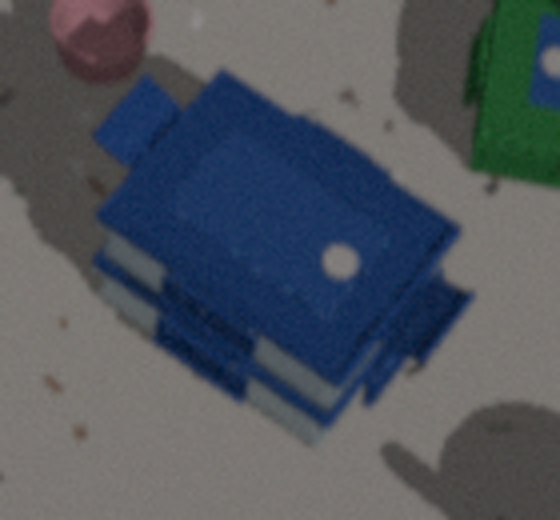

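Crops confirm it: the stack has two tiers, the vent plug at crop (230,212), a clip_a flap with its free edge from (74,175) to (82,278), and a clip_b flap from (549,126) to (558,233). Lid corners are (138,98), (487,66), (516,312), (156,346).

```bash
python3 - <<'E'
from cell import ctrl
from h import *
from scipy.spatial.transform import Rotation as R
d=ctrl.get_image("top")
f=lambda p,z:ray(d,140+p[0]/4,190+p[1]/4,z)[:2]
C=np.array([f(p,127) for p in((138,98),(487,66),(516,312),(156,346))]);c=C.mean(0)
print(C.round(0).tolist(),"sides",np.linalg.norm(C-np.roll(C,-1,0),axis=1).round(0),"c",c)
ax=(C[0]-C[1])+(C[3]-C[2]);ax/=np.linalg.norm(ax);print("ax",ax,"yaw",np.arctan2(ax[1],ax[0]))
for n,(p,q),sg in(("a",((74,175),(82,278)),1),("b",((549,126),(558,233)),-1)):
    t=(f(p,131)+f(q,131))/2;print(n,"tip",t,"expected",c+sg*ax*122.4,"press",c+sg*ax*119)
    s=ctrl.read_state()
    Rm=R.from_euler("xyz",s["tool_rot"]);print(np.degrees(s["tool_rot"]))
    for z in (250,):
        print("tool shift cm",Rm.inv().apply(np.r_[c+sg*ax*119,z]-s["eef_pos"])/10)
print("axes",Rm.as_matrix().round(3).tolist())
E
```

```text
[[568.0, 293.0], [580.0, 115.0], [453.0, 102.0], [441.0, 284.0]] sides [179. 128. 182. 127.] c [510.54275045 198.50453055]
ax [-0.06871388  0.99763641] yaw 1.6395643940663995
a tip [502.28318938 322.00095185] expected [502.13217168 320.6152269 ] press [502.36579887 317.22326311]
[-1.79948678e+02 -3.74455358e-04  1.54744413e+02]
tool shift cm [-31.90272108 -14.85090666   5.35855551]
b tip [520.28391061  81.42043038] expected [518.95332923  76.39383419] press [518.71970204  79.78579798]
[-1.79948678e+02 -3.74455358e-04  1.54744413e+02]
tool shift cm [-43.51222426 -35.62731377   5.37708989]
axes [[-0.904, 0.427, -0.0], [0.427, 0.904, -0.001], [0.0, -0.001, -1.0]]
```

send_rows(
  grip=255,
  rows=[
    [[-3.2,-1.5,0,0,0,0.11],[-6.4,-2.9,0,0,0,0.22],[-9.6,-4.4,0.5,0,0,0.33],[-12.8,-5.9,1,0,0,0.44],[-16,-7.4,1.5,0,0,0.55],[-19.2,-8.8,2.2,0,0,0.66],[-22.4,-10.3,3,0,0,0.77],[-25.6,-11.8,3.8,0,0,0.88],[-28.8,-13.2,4.6,0,0,0.98],[-31.85,-14.7,5.4,0,0,1.062]],
  ],
)

```text
clock: 1.25
eef_pos: [503.6, 318.0, 249.6]
tool_rot: [3.141, -0.0, 1.635]
force: [0.6, 0.6, 0.6]
width: 0.2
gripper_force: 0.0
```

```bash
python3 - <<'E'
from cell import ctrl
import cv2,numpy as np
from h import *
s=ctrl.read_state();print(s["clock"],s["eef_pos"],s["tool_rot"],s["force"],s["width"])
d=ctrl.get_image("wrist");print(d["fx"],d["cx"],d["cy"],np.round(d["mount"],3).tolist())
t=ctrl.get_image("top")["pixels"][140:320,100:340]
w=d["pixels"]
im=np.hstack([cv2.resize(w,(400,300)),cv2.resize(t,(400,300))])
cv2.imwrite("pics/w1.png",im[:,:,::-1])
E
```

```text
1.25 [503.58750797 318.00469425 249.63119924] [ 3.14118903e+00 -1.16896055e-04  1.63508806e+00] [0.60240215 0.59117176 0.57403567] 0.24803214543387547
371.64829954431775 321.40558157846675 243.4242471759447 [[0.0, 0.957, 0.289, 73.783], [1.0, -0.0, -0.0, -1.026], [-0.0, 0.289, -0.957, -69.342], [0.0, 0.0, 0.0, 1.0]]
```

View pics/w1.png

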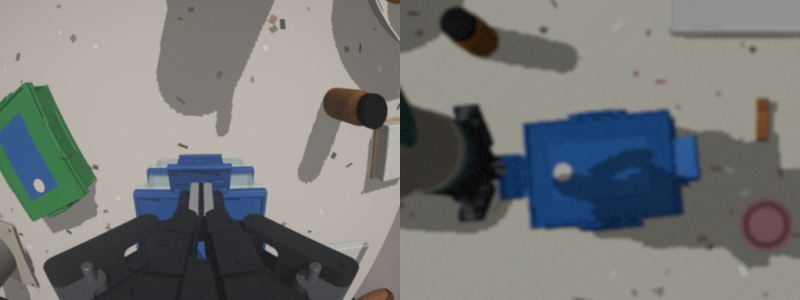

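The wrist view shows the closed fingertips over the clip_a flap. Its free edge, at about row 261 full-size, casts to about 7 mm outward of the TCP; 4 mm was expected, so this agrees. The top view shows the gripper beside the lid. I'll shift 2 mm outward and press.

send_rows(
  rows=[
    [[0.2,0,1,0,0,0],[0.2,0,2,0,0,0],[0.2,0,3,0,0,0],[0.2,0,4,0,0,0],[0.2,0,4.4,0,0,0],[0.2,0,4.8,0,0,0],[0.2,0,5.2,0,0,0],[0.2,0,5.6,0,0,0],[0.2,0,5.6,0,0,0]],
  ],
)

```text
clock: 2.25
eef_pos: [502.5, 320.5, 193.4]
tool_rot: [-3.141, 0.001, 1.638]
force: [-0.9, 1.0, 1.2]
width: 0.1
gripper_force: 0.3
```

send_rows(
  rows=[
    [[0,0,0.3,0,0,0],[0,0,0.6,0,0,0],[0,0,0.9,0,0,0],[0,0,1.2,0,0,0],[0,0,1.5,0,0,0],[0,0,1.8,0,0,0],[0,0,2.1,0,0,0],[0,0,2.1,0,0,0]],
  ],
)

```text
clock: 3.05
eef_pos: [502.2, 320.9, 172.3]
tool_rot: [-3.141, 0.0, 1.639]
force: [-0.4, 0.5, 0.1]
width: -0.3
gripper_force: 0.0
```

send_rows(
  rows=[
    [[0,0,-2,0,0,0],[0,0,-5,0,0,0],[0,0,-8,0,0,0],[-3.5,0,-8,0,0,0],[-7,0,-8,0,0,0],[-11,0,-8,0,0,0],[-15,0,-8,0,0,0],[-19,0,-8,0,0,0],[-22,0,-8,0,0,0],[-24,0,-8,0,0,0]],
  ],
)

```text
clock: 4.05
eef_pos: [518.9, 78.5, 253.3]
tool_rot: [3.141, 0.001, 1.635]
force: [-0.7, 0.4, -0.3]
width: -0.0
gripper_force: 0.0
```

```bash
python3 - <<'E'
from cell import ctrl
import cv2,numpy as np
w=ctrl.get_image("wrist")["pixels"]
s=ctrl.read_state();print(s["clock"],s["eef_pos"],s["tool_rot"],s["force"])
t=ctrl.get_image("top")["pixels"][160:310,110:310]
cv2.imwrite("pics/w2.png",np.hstack([cv2.resize(w,(400,300)),cv2.resize(t,(400,300))])[:,:,::-1])
E
```

```text
4.1 [519.13174541  75.34159434 253.40708222] [3.14085983 0.00324626 1.63197482] [-0.17324488 -2.54833783  0.2334805 ]
```

View pics/w2.png

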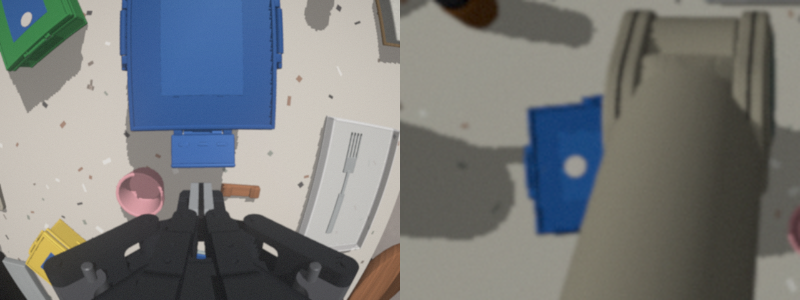

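The wrist view shows clip_b's flap still open, with its pin edge near row 130 and its free edge near row 166 of the half-size image. These cast to y≈108 and y≈78, as expected. In the top view clip_a no longer sticks out, so it is shut.

send_rows(
  rows=[
    [[0,0,0,0,0,0],[0,0,0,0,0,0],[0,0,1,0,0,0],[0,0,2,0,0,0],[0,0,3,0,0,0],[0,0,4,0,0,0],[0,0,4,0,0,0]],
  ],
)

```text
clock: 4.85
eef_pos: [517.8, 81.6, 211.0]
tool_rot: [-3.138, 0.0, 1.639]
force: [-0.2, 0.4, -0.3]
width: -0.2
gripper_force: 0.0
```

send_rows(
  rows=[
    [[0,0,0.4,0,0,0],[0,0,0.8,0,0,0],[0,0,1.2,0,0,0],[0,0,1.6,0,0,0],[0,0,2,0,0,0],[0,0,2.5,0,0,0],[0,0,3,0,0,0],[0,0,3.5,0,0,0],[0,0,4,0,0,0],[0,0,4,0,0,0]],
  ],
)

```text
clock: 5.85
eef_pos: [518.2, 81.7, 172.0]
tool_rot: [-3.14, 0.0, 1.639]
force: [-0.7, 0.2, -0.1]
width: -0.4
gripper_force: 0.0
```

send_rows(
  rows=[
    [[0,0,-2,0,0,0],[0,0,-5,0,0,0],[0,0,-9,0,0,0],[0,0,-13,0,0,0],[-3,0,-14,0,0,0],[-6,0,-14,0,0,0],[-9,0,-14,0,0,0],[-11,0,-14,0,0,0],[-12,0,-14,0,0,0],[-12,0,-14,0,0,0]],
  ],
)

```text
clock: 6.85
eef_pos: [526.9, -39.4, 312.9]
tool_rot: [-3.142, 0.0, 1.636]
force: [0.2, 0.1, -0.3]
width: -0.4
gripper_force: 0.0
```

```bash
python3 - <<'E'
from cell import ctrl
import cv2,numpy as np
w=ctrl.get_image("wrist")["pixels"]
s=ctrl.read_state();print(s["clock"],s["eef_pos"],s["force"])
t=ctrl.get_image("top")["pixels"][160:310,110:310]
c=ctrl.get_image("scene")["pixels"][230:380,300:500]
r=lambda a:cv2.resize(a,(400,300),interpolation=2)
cv2.imwrite("pics/w3.png",np.vstack([np.hstack([r(w),r(t)]),np.hstack([r(c),r(w[:240,160:480])])])[:,:,::-1])
E
```

```text
6.9 [526.89150659 -37.85286235 312.78784164] [0.38920291 0.15924729 0.21896242]
```

View pics/w3.png

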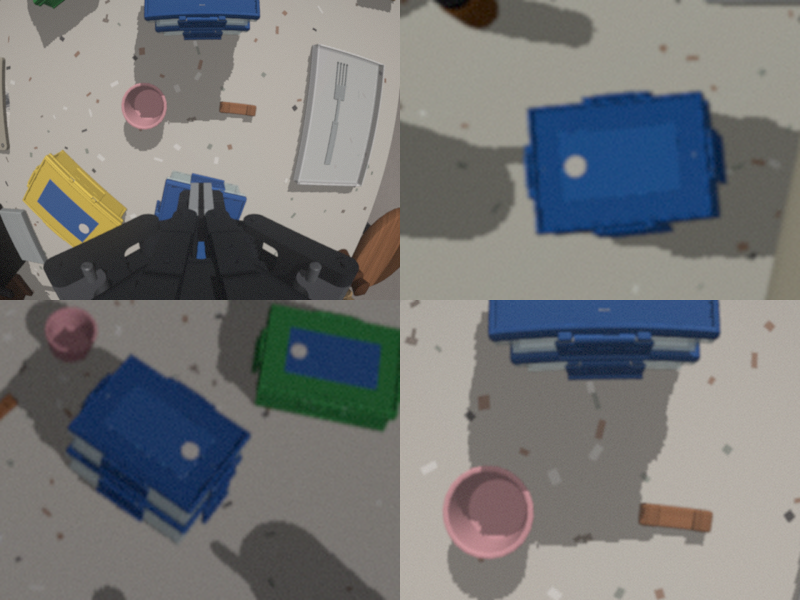

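Both clips now hang shut. In the top view neither end has a flap at (530,165) or (718,155). The wrist close-up shows clip_b down at (600,343), and the stack hasn't moved.

```bash
python3 -c "
from cell import ctrl
print(ctrl.finish_job())"
```

```text
the job is handed in; nothing more can be done
None
```

Both end clips of the top lid are snapped shut, the stack still stands in place with nothing else touched, and I handed the job in at about 7 s.

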